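# Stamp the calibration tag on the sprung anvil

## Task

Take the square-gripped hand stamp out of its wooden stand and press it squarely onto the middle of the small aluminium tag on the white nylon block with an even push of about 12 N for a full second, never over 20 N. Then lift it straight up off the tag without sliding, until it is well clear (about 5 cm), and put it back upright in its own stand, collar fully down on the wood. Leave the other punch and the things on the bench where they are.

Things in the scene. Friction and masses are not known exactly. Their poses are not given: they have to be found in the camera images.
- stamp: The hand stamp, plain steel, about 250 g, 100 mm long, standing upright in its stand. Origin: centre of the flat marking face at its lower end; z runs up along the stamp. From the origin upward: square die 11 x 11 mm to z = 6 mm, round shank 16 mm in diameter to z = 50, round collar 30 mm in diameter z = 50 to 56, then a square grip 20 x 20 mm (faces across x and y) from z = 56 to the top at z = 100.
- stamp_stand: The stamp's wooden stand, fixed to the bench: a block 64 x 64 x 60 mm with a plain through hole 20 mm in diameter, upright in its middle with a 2 mm chamfer at the mouth. Origin: centre of its underside. The stamp hangs in it by the collar on the top face, so its marking face is then 10 mm above the bench.
- block: White nylon mounting block, fixed to the bench, 120 x 70 x 50 mm (x, y, z). Origin: centre of its underside, z up. On the half at +x a sprung steel anvil stands out of the top, with the plain aluminium tag (32 x 32 mm, 4 mm thick, level) fixed on its end; on the half at -x is a hexagon bolt head, 20 mm across and 10 mm tall with its washer, which is not to be stamped.
- anvil_axis (a point): The point of the block's top face on the anvil's upright axis (30 mm to +x of the block's centre, 50 mm above the bench). The tag's middle is straight above it. The height of the tag's upper face differs from day to day and is NOT measured: 13 to 37 mm above this point. The anvil is sprung: it starts to yield at once, by about 0.25 mm per newton, and is hard against its stop after 6 mm, at about 24 N.
- prick: Another punch, a pointed one with a ball-topped round grip, in a like stand near the stamp's; not needed, leave it. 109 mm long, its collar also on the stand's top at 60 mm. Origin: its tip.
- prick_stand: The other punch's stand, fixed, the same 64 x 64 x 60 mm block. Origin: centre of its underside.
- housing: Polished titanium conductivity housing lying on the bench, about 240 mm long, 62 mm high; leave it. Origin: centre of its underside, x along its length.
- shackle: Small bronze shackle lying flat on the bench, about 72 x 60 mm, 14 mm high; leave it. Origin: its middle, on the bench.
Things that resemble listed ones, but are neither listed nor needed, are in the scene too. What is shaped like the stamp but orange or pink is not meant.

How it is judged:
By the outcome, as a careful person would: the job done as asked, in the order asked, and still so for the second after the job is handed in, with the robot touching nothing.
It also fails if it takes over 59 s, if anything falls off the work surface, if the arm or the gripper's body presses on something with over 40 N, if the wrist force passes 120 N, or if a joint passes its speed limit or range.

## Robot

A 7-joint arm with a two-finger parallel gripper is mounted at the origin on the work surface. World frame = base frame: x ahead of the robot, y to its left, z up, the work surface at z = 0. Lengths are in m, angles in rad, forces in N, time in s.
With the tool pointing down it reaches from about 0.425 to 0.95 m from the base axis. Payload 4.7 kg.
Tool frame: the origin (TCP) lies on the centre line of the jaws, within the pads' length; the fingertips stand robot.nose_length ahead of it and the grasp point (between the pads) lies 8 mm behind it (robot.nose_length is the distance from the TCP to the fingertips, in m); z points along the fingers, x is the direction in which the jaws open and shut, and the axes are right-handed (so a half turn about z gives the same grasp; the last joint's range is limited). The gripper opens to 85 mm and grips with 20 to 120 N. Pads are 22 mm wide; open, the fingers measure 114 mm over their backs; the gripper's body (76 mm by 85 mm) begins 54 mm behind the grasp point. The pads swing forward as they close: fully open they stand 13 mm farther back than shut.
Start: joints at [1.209, 0.469, -0.049, 1.532, 0.024, 1.141, -0.082], TCP at [0.221, -0.638, 0.222] pointing down, gripper open.
Joint ranges: [-2.59, 2.59], [-0.33, 1.99], [-1.39, 1.29], [0.1, 2.45], [-1.04, 4.18], [0.21, 1.99], [-2.66, 2.66]. Speed limits (rad/s): [2.57, 2.57, 3.14, 3.14, 3.14, 3.14, 3.14].

## Interface

Orientations are given as [roll, pitch, yaw] about the fixed x, y, z axes, in that order (R = Rz(yaw) Ry(pitch) Rx(roll)).
In Python, from plant import robot gives the robot as it stands. Calls block until the motion is done:
- robot.goto(position, orientation): joint-space move of the TCP to a pose.
- robot.move_straight(position, vel=0.15, attitude=None, contact_N=None): straight line of the TCP; attitude=None keeps the orientation; vel is the mean speed in m/s. With contact_N (N) it stops when the force on the tool has changed by that much, and returns True; else False.
- robot.move_joints(angles): joint-space move.
- robot.grip(opening, strength=None): opening from 0.0 (shut) to 1.0 (fully open); strength is the grip in N (None keeps the last); returns when the fingers have stopped.
- robot.sleep(seconds).
- robot.inverse_kinematics(position, orientation): joint angles nearest the present ones, or None.
- robot.sense(): the state.
- robot.grab_frame(name): name is "side" or "top" or "wrist"; returns a dict with "image" (384x512x3 uint8, red, green, blue), "range_z" (384x512 float32, m along the optical axis (not along the pixel's ray), 0 where there is no reading), "fx", "fy", "cx", "cy" (pixels), "dist_coeffs" ([k1, k2, p1, p2, k3] as OpenCV has them; the pictures are not rectified), "R" (3x3) and "t" (3): a world point X has camera coordinates R X + t. Camera axes: x right, y down, z forward; pixel columns grow to the right and rows downward; lengths in m; the calibration is good to about 2 mm. A picture is of the moment at which its call begins.
A pose or a line that the arm cannot do raises robot.IKError and nothing moves.
- robot.close_job(): hands the job in, once; it reports no verdict.
The state is a dict: "t": time; "joint_pos": joint angles; "joint_velocities": joint speeds; "effort": joint torques, N m; "tcp_pos": TCP position; "tcp_rot": TCP orientation; "wrist_force": force on the tool from outside, world axes, zero at the start; "torque": the same for the moment, N m; "opening": opening from 0.0 (shut) to 1.0 (fully open).
Only numpy, scipy, OpenCV 4.12 (cv2) and the standard library are available. Lean on these libraries where they do the work, as an engineer would, in place of code of your own. Each camera call takes 0.05 s, during which the arm holds its last target.

## Working session

There is one attempt and no reset: what is moved stays moved. The work goes in short steps, each a Python script; the robot and the scene stay as the last script left them, time stands still between calls to the robot, and variables do not carry over. Pictures are saved under pics/ and viewed, and the job is handed in when it is done.

```bash
ls; mkdir -p pics; python3 - <<'E'
from plant import robot
import cv2,numpy as np
s=robot.sense();print(s['t'],s['tcp_pos'],s['tcp_rot'],s['opening'],robot.nose_length)
for n in ["side","top","wrist"]:
    f=robot.grab_frame(n);cv2.imwrite(f'pics/a_{n}.png',f['image'][:,:,::-1])
    np.savez(f'pics/a_{n}.npz',**f)
    print(n,f['fx'],f['cx'],f['cy'],f['dist_coeffs'],np.round(-f['R'].T@f['t'],3),np.round(f['R'],2).tolist())
E
```

```text
pics
0.0 [ 0.22031208 -0.63739951  0.22106528] [ 3.14150142e+00  1.91954688e-03 -1.23795457e+00] 0.9994310927090214 0.011
side 492.11827273437757 260.3223095543478 197.64473038617535 [0.00140902 0.         0.         0.         0.        ] [0.19  0.866 0.767] [[-0.89, -0.45, 0.01], [-0.28, 0.53, -0.8], [0.35, -0.72, -0.59]]
top 422.6372037946342 250.68994112739705 196.54344954549032 [-0.09992925  0.          0.          0.          0.        ] [0.504 0.008 0.879] [[-0.01, -1.0, -0.0], [-0.99, 0.01, -0.11], [0.11, 0.0, -0.99]]
wrist 301.7619657272026 255.37331893818057 190.6242750804379 [-0.03896756  0.          0.          0.          0.        ] [ 0.284 -0.616  0.373] [[0.33, -0.95, -0.0], [-0.91, -0.32, 0.26], [-0.25, -0.08, -0.96]]
```

View pics/a_top.png

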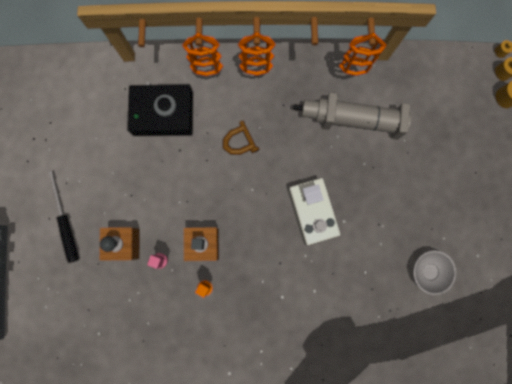

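View pics/a_side.png

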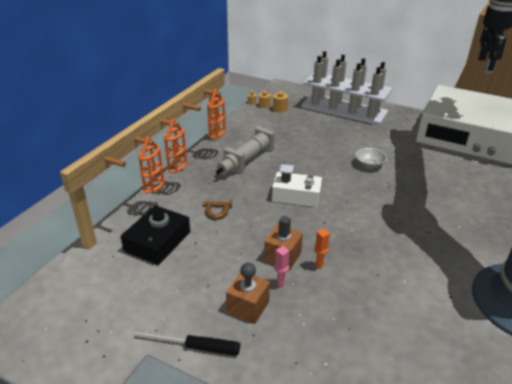

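View pics/a_wrist.png

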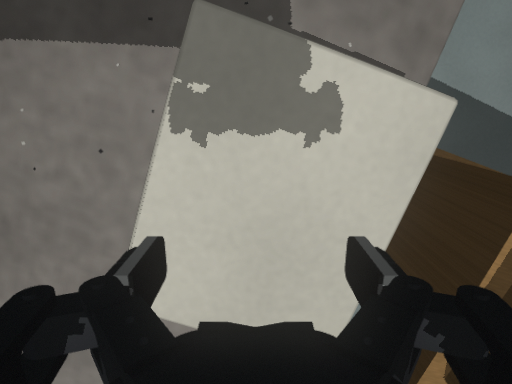

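The top view shows four candidates: a dark square grip in the wooden stand at (199,243), a ball-topped punch in a stand at (108,243), a pink piece at (157,261) and an orange piece at (204,289). The dark square one in the stand fits the description. The block is at (315,212), with the tag at (313,191) and the bolt at (320,226). I'll confirm with an enlarged crop and take the first measurements.

```bash
cat > h.py <<'E'
import cv2,numpy as np
def load(n): return dict(np.load(n))
def K(f): return np.array([[f['fx'],0,f['cx']],[0,f['fy'],f['cy']],[0,0,1.]],float)
def ray(f,uv):
    p=cv2.undistortPoints(np.array(uv,float).reshape(-1,1,2),K(f),np.array(f['dist_coeffs'],float))[:,0]
    d=np.c_[p,np.ones(len(p))]@f['R']; c=-f['R'].T@f['t']; return c,d
def onplane(f,uv,z):
    c,d=ray(f,uv); return c+d*((z-c[2])/d[:,2])[:,None]
def proj(f,X):
    return cv2.projectPoints(np.array(X,float).reshape(-1,1,3),cv2.Rodrigues(f['R'])[0],np.array(f['t'],float),K(f),np.array(f['dist_coeffs'],float))[0][:,0]
def deproj(f,uv):
    c,d=ray(f,uv);uv=np.array(uv,int).reshape(-1,2);z=f['range_z'][uv[:,1],uv[:,0]];return c+d*z[:,None]
def tri(fs,uvs):
    A=np.zeros((3,3));b=np.zeros(3)
    for f,uv in zip(fs,uvs):
        c,d=ray(f,[uv]);d=d[0]/np.linalg.norm(d[0]);P=np.eye(3)-np.outer(d,d);A+=P;b+=P@c
    X=np.linalg.solve(A,b);return X,[np.round(proj(f,X)[0]-uv,1) for f,uv in zip(fs,uvs)]
def crop(f,u0,v0,u1,v1,s,name):
    im=cv2.resize(f['image'][v0:v1,u0:u1,::-1],None,fx=s,fy=s,interpolation=cv2.INTER_NEAREST);cv2.imwrite(name,im)
    return im
E
python3 - <<'E'
from h import *
t=load('pics/a_top.npz');s=load('pics/a_side.npz')
a=crop(t,80,210,240,310,5,'pics/b1.png');crop(t,270,165,360,255,6,'pics/b2.png')
b=crop(s,210,150,340,330,3,'pics/b3.png')
for p in [(199,243),(189,257),(108,243),(313,191),(320,226),(330,210)]: print(p,deproj(t,[p]).round(3))
E
```

```text
(199, 243) [[0.504 0.105 0.111]]
(189, 257) [[0.477 0.131 0.058]]
(108, 243) [[0.504 0.271 0.116]]
(313, 191) [[ 0.601 -0.108  0.083]]
(320, 226) [[ 0.535 -0.123  0.064]]
(330, 210) [[ 0.567 -0.145  0.052]]
```

View pics/b1.png

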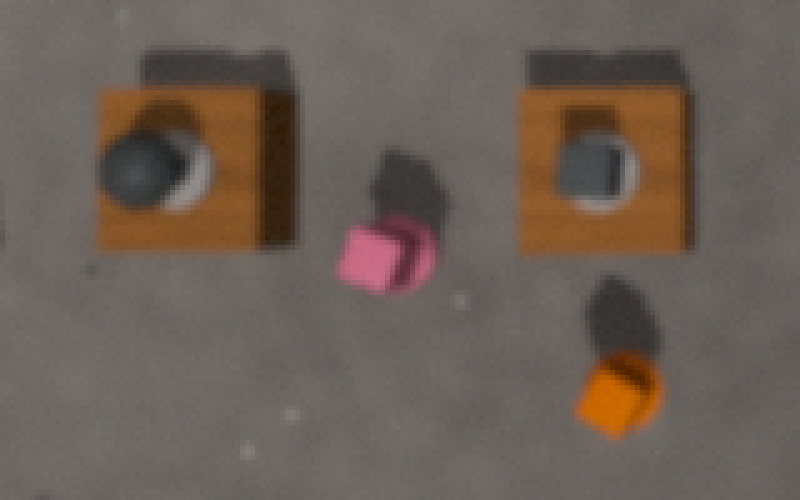

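View pics/b2.png

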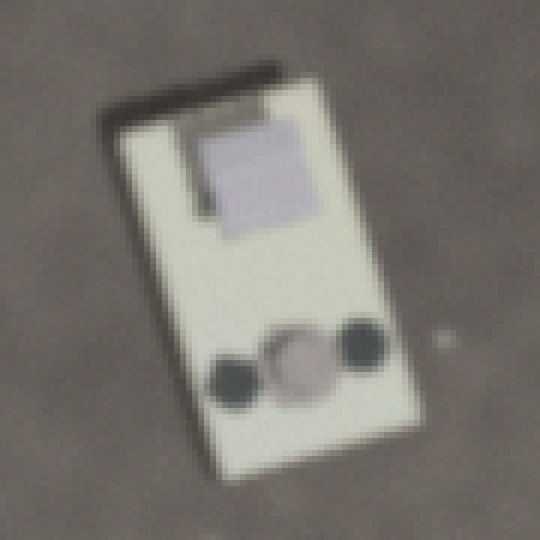

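View pics/b3.png

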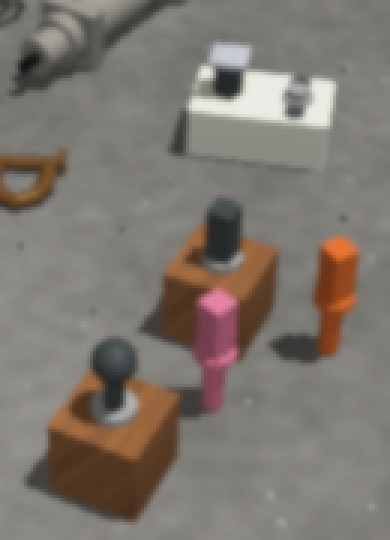

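Confirmed: the plain steel square-gripped stamp stands at (199,243), with the prick, pink and orange pieces apart from it. On the way I'll view the tag and then the stamp with the wrist camera.

```bash
python3 - <<'E'
from plant import robot
from h import *
import math
def go(p,yaw): robot.goto(p,[math.pi,0,yaw])
def snap(n,tag):
    f=robot.grab_frame(n);np.savez(f'pics/{tag}.npz',**f);cv2.imwrite(f'pics/{tag}.png',f['image'][:,:,::-1])
y=-math.pi/2
go([0.600,-0.110,0.27],y);snap('wrist','w_tag1');print(robot.sense()['t'])
go([0.560,-0.130,0.27],y);snap('wrist','w_tag2');snap('side','s_x')
go([0.504,0.080,0.27],y);snap('wrist','w_st1')
go([0.504,0.120,0.25],y);snap('wrist','w_st2');print(robot.sense()['t'],robot.sense()['joint_pos'])
E
python3 -c "
import cv2,numpy as np
for a in ('tag','st'): cv2.imwrite(f'pics/w_{a}.png',np.hstack([cv2.resize(cv2.imread(f'pics/w_{a}{i}.png'),(400,300)) for i in (1,2)]))"
```

```text
2.525
4.2 [ 0.11572359  0.22717385 -0.50254034  1.84345445  0.12208465  1.10224923
 -2.00388533]
```

View pics/w_tag.png

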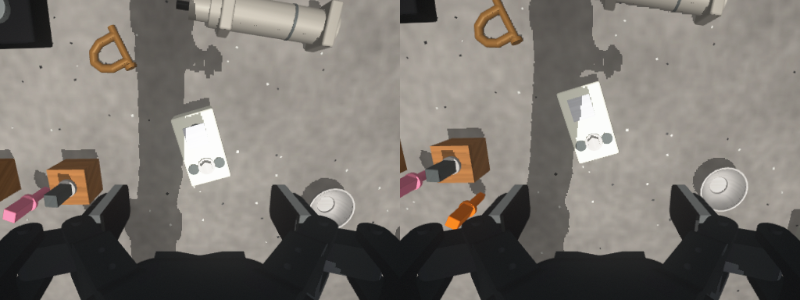

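View pics/w_st.png

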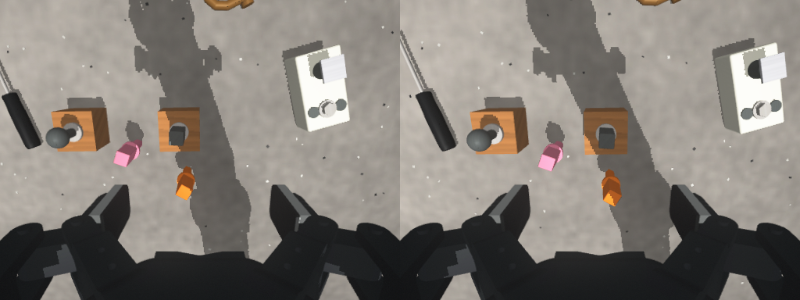

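The wrist views show the stamp top at about (228,170) full-scale in st1 and the block at about (410,110). In tag1 and tag2 the tag is half in the arm's shadow. Next I'll crop in for edges.

```bash
python3 - <<'E'
from h import *
a=load('pics/w_st1.npz');b=load('pics/w_st2.npz');t2=load('pics/w_tag2.npz');t1=load('pics/w_tag1.npz');top=load('pics/a_top.npz')
def c(f,u,v,r=35,s=5):
    return cv2.resize(f['image'][v-r:v+r,u-r:u+r,::-1],None,fx=s,fy=s,interpolation=cv2.INTER_NEAREST)
p=lambda f,X: proj(f,[X])[0].round().astype(int)
S=[.504,.104,.09];T=[.6,-.108,.07]
for f in (a,b,t1,t2): print(p(f,S),p(f,T))
us=[p(a,S),p(b,S)]; 
cv2.imwrite('pics/c1.png',np.hstack([c(a,*us[0]),c(b,*us[1])]))
ut=[p(f,T) for f in (a,b,t1,t2)]
m=[c(f,*u) for f,u in zip((a,b,t1,t2),ut)]
cv2.imwrite('pics/c2.png',cv2.resize(np.vstack([np.hstack(m[:2]),np.hstack(m[2:])]),(600,600)))
E
```

```text
[232 171] [421  83]
[270 174] [470  82]
[ 79 248] [252 167]
[ 57 217] [234 132]
```

View pics/c1.png

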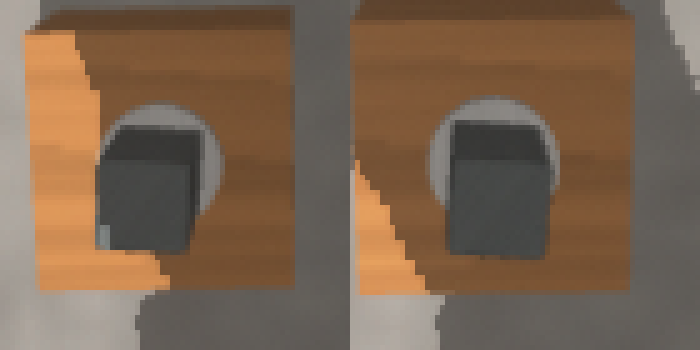

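View pics/c2.png

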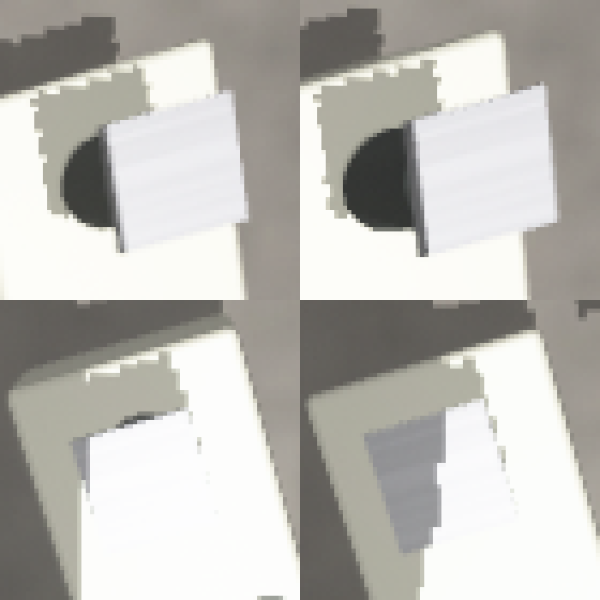

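```bash
python3 - <<'E'
from h import *
a=load('pics/w_st1.npz');b=load('pics/w_st2.npz');t2=load('pics/w_tag2.npz');top=load('pics/a_top.npz');sd=load('pics/a_side.npz')
def cv(c,xy,s): return np.array(c)-35+np.array(xy,float)/s-.5
A=cv((232,171),[(96,160),(191,160),(185,252),(96,248)],5);B=cv((270,174),[(97,158),(200,158),(196,260),(95,250)],5)
def rep(n,fs,L):
    P=[]
    for i in range(4):
        X,e=tri(fs,[l[i] for l in L]);P.append(X);print(n,X.round(4),[list(x) for x in e])
    P=np.array(P);print(n,'mean',P.mean(0).round(4))
    d=[np.degrees(np.arctan2(*(P[j]-P[i])[[1,0]])) for i,j in ((0,1),(1,2),(2,3),(3,0))]
    print('edge ang',np.round(d,1),'len',[round(1e3*np.linalg.norm(P[(i+1)%4]-P[i]),1) for i in range(4)])
    # on known-plane check
    z=P[:,2].mean()
    for f,l in zip(fs,L): print('  plane mean',onplane(f,l,z).mean(0).round(4))
rep('stamp',[a,b],[A,B])
s=600/140
TA=cv((421,83),[(107,126),(231,93),(247,219),(126,250)],s);TB=cv((470,82),[(118,122),(245,87),(257,220),(128,252)],s);TC=cv((234,132),[(66,134),(182,100),(215,215),(103,252)],s)
TT=np.array([270,165])+np.array([(197,142),(297,118),(319,207),(225,240)])/6-.5
rep('tag',[a,b,t2,top],[TA,TB,TC,TT])
# depth checks
for f,L,n in((a,A,'sa'),(b,B,'sb'),(a,TA,'ta'),(b,TB,'tb'),(t2,TC,'tc'),(top,TT,'tt')): print(n,deproj(f,[L.mean(0)]).round(4))
# stand top edges crop b: corners (352,20),(632,18),(630,292),(358,294)
SB=cv((270,174),[(2,20),(282,18),(281,292),(8,294)],5);SA=cv((232,171),[(25,32),(292,28),(294,290),(38,291)],5)
rep('stand',[a,b],[SA,SB])
CA=cv((232,171),[(162,160)],5);
# decoys
for u in [(157,261),(204,289),(108,243)]: print(deproj(top,[u]).round(3))
E
```

```text
stamp [0.5106 0.1209 0.1021] [[np.float64(0.0), np.float64(-0.1)], [np.float64(-0.0), np.float64(0.1)]]
stamp [0.511  0.1002 0.1044] [[np.float64(0.0), np.float64(-0.1)], [np.float64(-0.0), np.float64(0.1)]]
stamp [0.4928 0.1013 0.114 ] [[np.float64(-0.0), np.float64(0.2)], [np.float64(0.0), np.float64(-0.2)]]
stamp [0.4917 0.1213 0.1038] [[np.float64(0.0), np.float64(-0.2)], [np.float64(-0.0), np.float64(0.2)]]
stamp mean [0.5015 0.1109 0.1061]
edge ang [-88.8 176.7  93.3  -1.3] len [np.float64(20.8), np.float64(20.6), np.float64(22.5), np.float64(19.0)]
  plane mean [0.5014 0.1108 0.1061]
  plane mean [0.5015 0.1108 0.1061]
tag [ 0.6055 -0.0872  0.0863] [[np.float64(0.4), np.float64(-0.3)], [np.float64(-0.3), np.float64(-0.5)], [np.float64(-0.1), np.float64(0.2)], [np.float64(0.0), np.float64(0.3)]]
tag [ 0.6137 -0.1179  0.0856] [[np.float64(0.3), np.float64(-0.2)], [np.float64(0.1), np.float64(-0.1)], [np.float64(0.8), np.float64(0.3)], [np.float64(-0.6), np.float64(-0.0)]]
tag [ 0.5842 -0.1252  0.0871] [[np.float64(0.1), np.float64(-0.9)], [np.float64(0.0), np.float64(-0.7)], [np
[... 739 characters left out ...]
nd [0.5336 0.1424 0.0597] [[np.float64(0.0), np.float64(-0.1)], [np.float64(-0.0), np.float64(0.1)]]
stand [0.5336 0.0786 0.0533] [[np.float64(-0.0), np.float64(0.1)], [np.float64(0.0), np.float64(-0.1)]]
stand [0.471  0.0782 0.0643] [[np.float64(0.0), np.float64(-0.2)], [np.float64(-0.0), np.float64(0.2)]]
stand [0.4696 0.1421 0.0605] [[np.float64(0.0), np.float64(-0.1)], [np.float64(-0.0), np.float64(0.1)]]
stand mean [0.5019 0.1103 0.0594]
edge ang [ -90.1 -179.6   91.3    0.3] len [np.float64(64.1), np.float64(63.6), np.float64(63.9), np.float64(64.1)]
  plane mean [0.5016 0.1104 0.0594]
  plane mean [0.5018 0.1104 0.0594]
[[0.471 0.184 0.101]]
[[0.42  0.097 0.1  ]]
[[0.504 0.271 0.116]]
```

Stamp top is at (0.502, 0.111, 0.109), the stand centre at (0.502, 0.110) and the tag at (0.595, -0.1065, 0.0863), with tag yaw about 15.5°. The stereo and depth measurements agree. Next is the grasp.

```bash
python3 - <<'E'
from plant import robot
from h import *
import math
y=-math.pi/2
def st(l):
    s=robot.sense();print(l,round(s['t'],2),np.round(s['tcp_pos'],4),np.round(s['tcp_rot'],4),round(s['opening'],3),np.round(s['wrist_force'],2),np.round(s['torque'],2))
robot.grip(0.6)
robot.goto([.502,.1108,.15],[math.pi,0,y]);st('above')
robot.move_straight([.502,.1108,.083],vel=.08);st('down')
f=robot.grab_frame('side');np.savez('pics/d0.npz',**f)
robot.grip(0.0,100);st('grip')
f=robot.grab_frame('side');np.savez('pics/d1.npz',**f)
robot.move_straight([.502,.1108,.093],vel=.05);robot.sleep(.2);st('lift1')
robot.move_straight([.502,.1108,.22],vel=.12);robot.sleep(.3);st('lift2')
for n in('side','wrist'):
    f=robot.grab_frame(n);np.savez(f'pics/d_{n}.npz',**f)
    cv2.imwrite(f'pics/d_{n}.png',f['image'][:,:,::-1])
f=load('pics/d_side.npz');u,v=proj(f,[[.502,.111,.17]])[0].astype(int);print(u,v)
g=load('pics/d1.npz')
a=crop(f,u-40,v-50,u+40,v+50,5,'pics/x.png');u,v=proj(f,[[.502,.111,.09]])[0].astype(int);b=crop(g,u-40,v-50,u+40,v+50,5,'pics/x.png')
cv2.imwrite('pics/d_c.png',np.hstack([a,b]))
E
```

```text
above 5.12 [0.5025 0.1112 0.1505] [-3.1413e+00  5.0000e-04 -1.5706e+00] 0.595 [ 0.07  0.41 -0.22] [-0.01 -0.04  0.01]
down 6.11 [0.5024 0.111  0.0834] [-3.1406e+00  3.0000e-04 -1.5707e+00] 0.606 [-0.   -0.44 -0.47] [-0.   -0.01 -0.04]
grip 6.56 [0.5024 0.1109 0.0838] [-3.1405e+00 -2.0000e-04 -1.5708e+00] 0.206 [-1.36 -0.5   5.25] [-0.13  0.24 -0.06]
lift1 7.16 [0.5017 0.1107 0.0927] [ 3.1410e+00 -1.0000e-04 -1.5708e+00] 0.205 [-0.51  0.52 -1.22] [ 0.02 -0.01 -0.02]
lift2 8.67 [0.5018 0.1108 0.2196] [ 3.1408 -0.     -1.5707] 0.205 [ 0.2  -0.48 -1.97] [ 0.02  0.01 -0.03]
284 196
```

View pics/d_c.png

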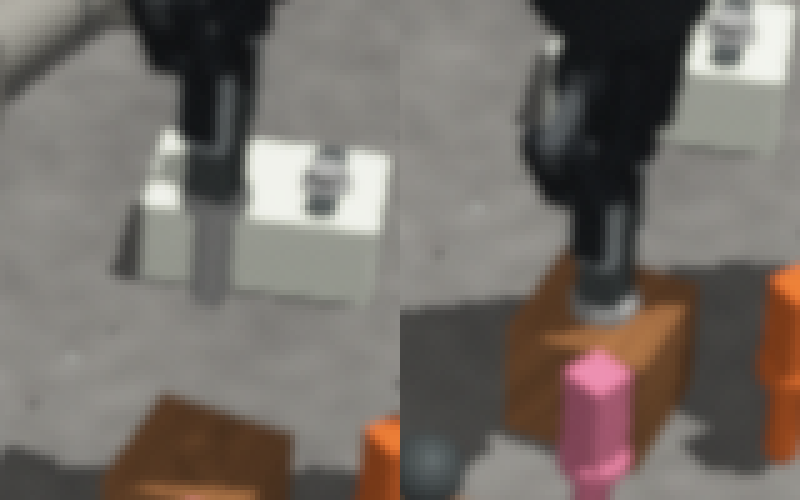

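View pics/d_wrist.png

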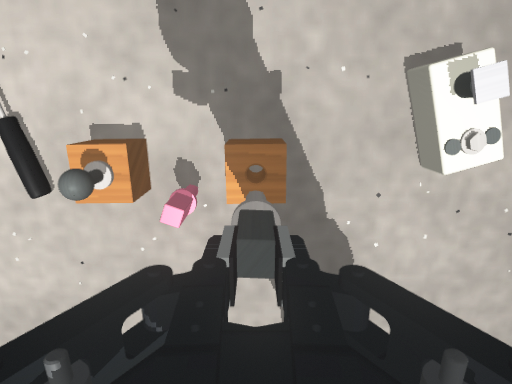

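The stamp is held, hanging below the fingers at (255,240) in the wrist view. The stand hole is empty at (255,172). I'll check its uprightness and foot position in the side view.

```bash
python3 - <<'E'
from h import *
f=load('pics/d_side.npz');u0,v0=284-40,196-50
g=f['image'].astype(int)
P=lambda z:proj(f,[[.5018,.1108,z]])[0]
for z in (.147,.165,.185,.205): print(z,P(z).round(1))
for v in range(184,210,2): print(v,[int(x) for x in g[v,278:296].sum(1)//3])
E
```

```text
0.147 [284.6 205.5]
0.165 [285.  198.5]
0.185 [285.4 190.6]
0.205 [285.9 182.6]
184 [227, 191, 127, 75, 58, 51, 47, 47, 45, 43, 44, 46, 51, 65, 90, 132, 192, 231]
186 [225, 199, 144, 100, 89, 85, 81, 77, 71, 65, 63, 68, 76, 88, 103, 141, 199, 232]
188 [167, 161, 143, 121, 105, 98, 96, 96, 97, 97, 97, 98, 99, 107, 131, 175, 214, 231]
190 [148, 148, 146, 141, 126, 105, 97, 99, 100, 102, 101, 103, 115, 131, 144, 156, 166, 175]
192 [148, 148, 148, 142, 127, 104, 96, 99, 102, 101, 99, 102, 118, 137, 147, 148, 148, 149]
194 [149, 148, 146, 138, 120, 101, 96, 100, 101, 101, 99, 102, 119, 138, 146, 147, 147, 148]
196 [147, 147, 145, 136, 119, 100, 96, 99, 102, 101, 99, 104, 121, 138, 146, 146, 146, 146]
198 [146, 146, 144, 134, 115, 99, 98, 100, 101, 99, 99, 107, 125, 140, 146, 146, 146, 146]
200 [145, 144, 142, 132, 113, 99, 98, 100, 102, 100, 100, 108, 126, 141, 145, 147, 146, 145]
202 [119, 121, 121, 116, 102, 95, 98, 100, 102, 99, 99, 105, 122, 137, 144, 145, 145, 145]
204 [131, 131, 130, 122, 107, 99, 99, 100, 100, 99, 101, 107, 114, 114, 114, 115, 116, 117]
206 [131, 130, 130, 126, 119, 112, 108, 106, 103, 104, 113, 124, 128, 127, 125, 125, 124, 125]
208 [133, 131, 129, 129, 127, 126, 126, 124, 123, 125, 128, 131, 131, 130, 128, 127, 125, 124]
```

```bash
python3 - <<'E'
from h import *
f=load('pics/a_side.npz')
print(proj(f,[[.5947,-.1065,.0863],[.502,.1108,.11]]))
g=load('pics/d_wrist.npz')
print(proj(g,[[.5018,.1108,z] for z in(.197,.203,.247)]))
crop(f,265,150,315,230,8,'pics/e.png')
cv2.imwrite('pics/e2.png',np.hstack([cv2.resize(g['image'][190:290,205:305,::-1],None,fx=4,fy=4,interpolation=0)]))
E
```

```text
[[285.58087751 168.25524563]
 [283.76796043 219.29572184]]
[[254.91570349 220.88059317]
 [254.9022872  224.49014928]
 [254.77001271 260.13382996]]
```

View pics/e.png

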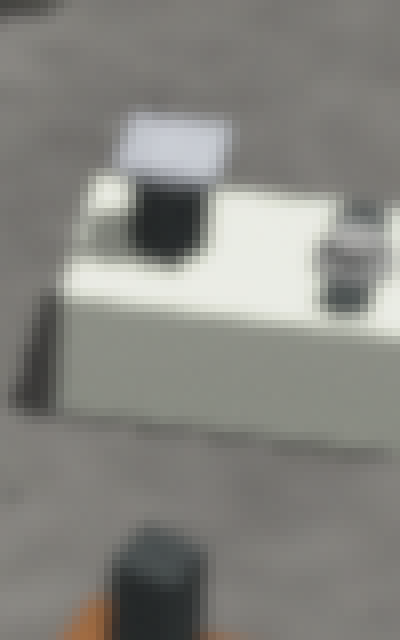

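View pics/e2.png

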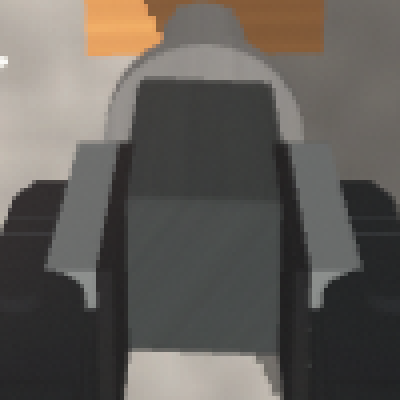

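Relative to the tag the stamp is within about 0.6 mm in every view, and it is upright. Next I move above the tag and check once before pressing.

```bash
python3 - <<'E'
from plant import robot
from h import *
import math
y=-math.pi/2+.272
def st(l):
    s=robot.sense();print(l,round(s['t'],2),np.round(s['tcp_pos'],4),np.round(s['tcp_rot'],4),np.round(s['wrist_force'],2))
robot.goto([.5947,-.1065,.22],[math.pi,0,y])
robot.move_straight([.5947,-.1065,.17],vel=.06);robot.sleep(.3);st('hover')
for n in('side','wrist','top'):
    f=robot.grab_frame(n);np.savez(f'pics/f_{n}.npz',**f);cv2.imwrite(f'pics/f_{n}.png',f['image'][:,:,::-1])
s=load('pics/f_side.npz');w=load('pics/f_wrist.npz')
a=cv2.resize(s['image'][130:205,260:335,::-1],(400,400),interpolation=0)
u,v=proj(w,[[.5947,-.1065,.09]])[0].astype(int);print(u,v)
b=cv2.resize(w['image'][v-60:v+40,u-50:u+50,::-1],(400,400),interpolation=0)
cv2.imwrite('pics/f_c.png',np.hstack([a,b]))
E
```

```text
hover 10.98 [ 0.5949 -0.1065  0.1703] [-3.1411e+00 -3.0000e-04 -1.2988e+00] [ 0.11 -0.9  -1.99]
254 194
```

View pics/f_c.png

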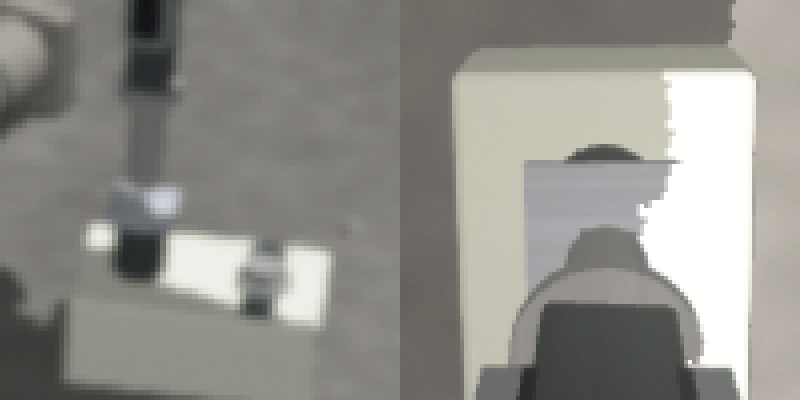

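The wrist view shows the tag spanning x 524–681 (middle about 603) and the shank centred at 608, so the stamp is about 1 mm off along the jaw axis. In the side view the shank is at 146.5 and the tag at 145.5, which is good. The yaw matches the tag edges. I'll shift 0.9 mm and press.

```bash
python3 - <<'E'
from plant import robot
from h import *
import math
X,Y=.5945,-.1056
robot.move_straight([X,Y,.170],vel=.02);robot.sleep(.3)
b=np.mean([(robot.sleep(.04),robot.sense()['wrist_force'][2])[1] for _ in range(10)])
print('base',b)
def fz(n=4):
    return np.mean([(robot.sleep(.02),robot.sense()['wrist_force'][2])[1] for _ in range(n)])-b
hit=robot.move_straight([X,Y,.150],vel=.012,contact_N=3)
s=robot.sense();z=s['tcp_pos'][2];F=fz();print('hit',hit,s['t'],s['tcp_pos'],F)
log=[]
zc=z;t0=robot.sense()['t']
while hit and robot.sense()['t']-t0<8:
    F=fz();log.append((round(zc,5),round(F,1)))
    if F>11.6 or z-zc>.0052: break
    zc-=float(np.clip((12-F)*.25e-3*.6,.0001,.0006))
    robot.move_straight([X,Y,zc],vel=.006)
print(log)
t1=robot.sense()['t'];H=[]
while robot.sense()['t']-t1<1.6:
    robot.sleep(.02);s=robot.sense();H.append(s['wrist_force']-[0,0,b])
H=np.array(H);print('hold',s['t']-t1,H.mean(0).round(2),H[:,2].min(),H[:,2].max(),s['tcp_pos'],s['tcp_rot'],s['opening'])
E
```

```text
base -2.2410432001457523
hit True 13.0917 [ 0.59446128 -0.10558576  0.15844948] 5.947109480412662
[(np.float64(0.15845), np.float64(6.2)), (np.float64(0.15785), np.float64(7.1)), (np.float64(0.15725), np.float64(9.0)), (np.float64(0.1568), np.float64(9.5)), (np.float64(0.15642), np.float64(9.9)), (np.float64(0.15611), np.float64(11.3)), (np.float64(0.15601), np.float64(11.2)), (np.float64(0.15589), np.float64(11.2)), (np.float64(0.15577), np.float64(11.8))]
hold 1.6166999999999998 [-1.24  0.11 11.67] 10.621856091462186 12.507464124535849 [ 0.59496501 -0.1055031   0.15691941] [ 3.14011057e+00  5.81820089e-04 -1.29882958e+00] 0.20781435132974532
```

The hold was steady at 11.7 N (10.6 to 12.5 N) for 1.6 s, and the geometry shows no slip in the grip. Now lift straight up.

```bash
python3 - <<'E'
from plant import robot
from h import *
import math
def st(l):
    s=robot.sense();print(l,round(s['t'],2),np.round(s['tcp_pos'],4),np.round(s['tcp_rot'],4),np.round(s['wrist_force'],2))
X,Y=.5948,-.1056
robot.move_straight([X,Y,.1605],vel=.02);st('u1')
robot.move_straight([X,Y,.166],vel=.02);st('u2')
robot.move_straight([X,Y,.225],vel=.08);robot.sleep(.2);st('u3')
robot.goto([.502,.1108,.22],[math.pi,0,-math.pi/2]);robot.sleep(.4);st('over')
for n in('side','wrist'):
    f=robot.grab_frame(n);np.savez(f'pics/g_{n}.npz',**f);cv2.imwrite(f'pics/g_{n}.png',f['image'][:,:,::-1])
w=load('pics/g_wrist.npz');s=load('pics/g_side.npz');w0=load('pics/d_wrist.npz')
c=lambda w:cv2.resize(w['image'][130:290,205:305,::-1],None,fx=2.5,fy=2.5,interpolation=0)
u,v=284,196
cv2.imwrite('pics/g_c.png',np.hstack([c(w0),c(w),cv2.resize(s['image'][v-40:v+40,u-25:u+25,::-1],(250,400),interpolation=0)]))
E
```

```text
u1 17.85 [ 0.5941 -0.1056  0.1595] [ 3.1374e+00  1.9000e-03 -1.2989e+00] [-0.76 -0.62  0.19]
u2 18.27 [ 0.5947 -0.1056  0.166 ] [ 3.1389e+00  1.3000e-03 -1.2988e+00] [ 0.13 -0.05 -3.36]
u3 19.37 [ 0.5945 -0.1056  0.2244] [ 3.1379e+00  1.7000e-03 -1.2988e+00] [ 0.56 -0.51 -1.75]
over 20.7 [0.5022 0.1102 0.2199] [ 3.1414 -0.     -1.5718] [ 0.09 -0.81 -0.61]
```

View pics/g_c.png

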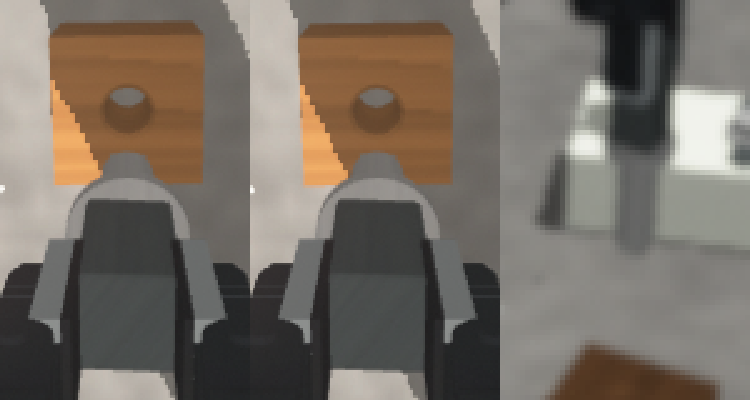

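The stamp sits in the grip the same as right after grasping, so I'm lowering it into its own stand.

```bash
python3 - <<'E'
from plant import robot
from h import *
import math
def st(l):
    s=robot.sense();print(l,round(s['t'],2),np.round(s['tcp_pos'],4),np.round(s['tcp_rot'],4),np.round(s['wrist_force'],2),round(s['opening'],3))
X,Y=.502,.1107
h=robot.move_straight([X,Y,.145],vel=.08,attitude=[math.pi,0,-math.pi/2]);robot.sleep(.3);st('pre')
h=robot.move_straight([X,Y,.092],vel=.03,contact_N=5);st(h)
if not h:
    robot.sleep(.2)
    h=robot.move_straight([X,Y,.080],vel=.012,contact_N=4);st(h)
    robot.sleep(.3);st('rest')
f=robot.grab_frame('side');np.savez('pics/h_side.npz',**f)
crop(f,250,180,320,280,5,'pics/h.png')
E
```

```text
pre 22.19 [0.5022 0.1107 0.1453] [-3.141   0.     -1.5709] [ 0.14  0.99 -2.58] 0.205
False 24.11 [0.5021 0.1107 0.0921] [-3.1413e+00  1.0000e-04 -1.5708e+00] [ 0.11  0.46 -2.89] 0.203
True 25.0 [0.5019 0.1107 0.0838] [ 3.1412e+00 -2.0000e-04 -1.5708e+00] [-1.12 -0.53  5.07] 0.204
rest 25.3 [0.5019 0.1107 0.0838] [ 3.1413e+00 -1.0000e-04 -1.5708e+00] [-1.17  0.58  5.35] 0.205
```

View pics/h.png

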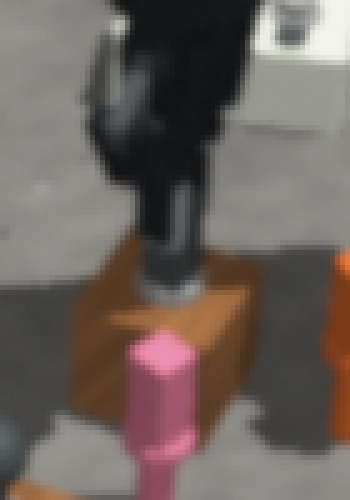

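Contact came at z = 0.0838, exactly the grasp height, so the collar is down on the wood. Release and retreat.

```bash
python3 - <<'E'
from plant import robot
from h import *
import math
robot.grip(0.6,20);robot.sleep(.2)
robot.move_straight([.502,.1107,.13],vel=.06)
robot.move_straight([.502,.1107,.25],vel=.15)
robot.sleep(.2)
for n in('side','wrist','top'):
    f=robot.grab_frame(n);np.savez(f'pics/i_{n}.npz',**f);cv2.imwrite(f'pics/i_{n}.png',f['image'][:,:,::-1])
print(robot.sense()['t'],robot.sense()['wrist_force'])
w=load('pics/i_wrist.npz');s=load('pics/i_side.npz');s0=load('pics/a_side.npz')
d=lambda f:cv2.resize(f['image'][195:275,255:305,::-1],(250,400),interpolation=0)
u,v=proj(w,[[.502,.1108,.09]])[0].astype(int)
cv2.imwrite('pics/i_c.png',np.hstack([d(s0),d(s),cv2.resize(w['image'][v-30:v+30,u-20:u+20,::-1],(266,400),interpolation=0)]))
E
```

```text
28.2083 [-0.26087018 -0.67649762 -0.89578471]
```

View pics/i_c.png

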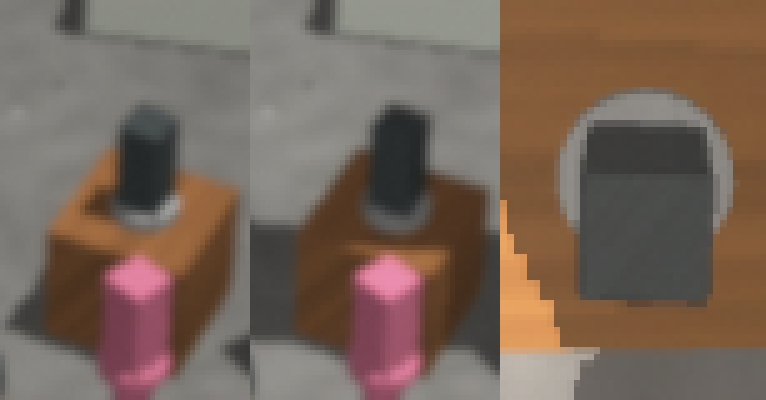

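View pics/i_side.png

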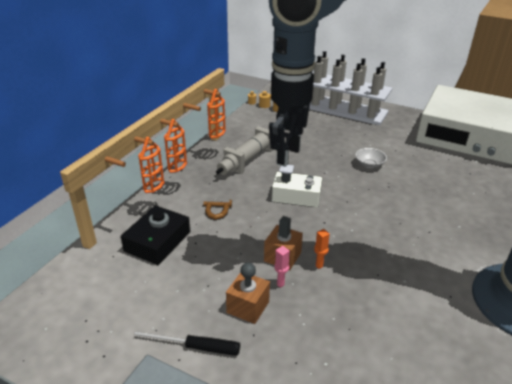

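The stamp stands upright at (285,228), at the same place as before with its collar on the wood. The prick, pink, orange, shackle, housing and block are unmoved, and the gripper is clear.

```bash
python3 -c "
from plant import robot
robot.close_job();print('ok')"
```

```text
the job is handed in; nothing more can be done
ok
```

I stamped the tag and put the stamp back upright in its own stand, then handed the job in at about 28 s. No verdict is reported, so this rests on my own checks.

- **Press:** the hold averaged 11.7 N, ranging from 10.6 to 12.5 N, for 1.6 s. Every force I sampled was well under 20 N. I sampled rather than recorded continuously, so a brief spike between samples can't be ruled out.
- **Centring:** at hover the wrist view showed the stamp about 1 mm off the middle of the tag, where the side view agreed to about 0.4 mm. I corrected by 0.9 mm before pressing. The camera calibration is good to about 2 mm, so that limits how well I can confirm it.
- **Lift:** I raised the stamp straight up until it was about 6.5 cm clear of the tag. The arm moved about 0.5 mm sideways under load and up to 0.9 mm back as the load came off. The sideways force stayed around 1 N, so I don't think the face slid, but I couldn't see it directly.
- **Return:** the collar met the wood at the same height as at the grasp (tool at 0.0838 m). After release, the side and wrist views showed the stamp upright in its original place, with the gripper clear. The other punch, the housing, the shackle and the other things on the bench looked unmoved.

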